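Pin the clamshell mould shut and hold it pressed

ROBOT

A 6-joint arm with a two-finger parallel gripper is mounted at the origin on a cart in front of the work surface, level with it; the furniture and walls round the work are solid. World frame = base frame: x ahead of the robot, y to its left, z up, the work surface at z = 0. Lengths are in mm, angles in degrees, forces in N, time in s.
With the tool pointing down it reaches from about 300 to 850 mm from the base axis. Payload 4.2 kg.
Tool frame: the origin (TCP) lies midway between the tips of the shut fingers; the grasp point (between the pads) lies pinch_z behind it (pinch_z is the distance from the TCP to the grasp point, in mm); z points along the fingers, y is the line along which they close (so a half turn about z gives the same grasp; the last joint's range is limited). The gripper opens to 91 mm and grips with 3 to 60 N. Pads are 32 mm wide; open, the fingers measure 118 mm over their backs; the gripper's body (76 mm by 178 mm) begins 60 mm behind the grasp point.
Start: joints at [-64.343, 18.312, 89.639, -0, 72.044, -1.146], TCP at [259.287, -513.238, 213.976] pointing down, gripper open.
Joint ranges: [-177.97, 177.97], [-48.28, 115.42], [12.27, 149.76], [-77.06, 257.06], [2.81, 150.46], [-146.56, 146.56]. Speed limits (degrees/s): [147.25, 147.25, 180, 180, 180, 180].

INTERFACE

Orientations are given as [roll, pitch, yaw] about the fixed x, y, z axes, in that order (R = Rz(yaw) Ry(pitch) Rx(roll)).
In Python, from workcell import state, grab_frame, job_done, masks_of, landmark_of, pinch_z gives the robot as it stands. The module is installed in compiled form; this text tells all that it offers.
- The arm moves only by the tool move_arm, never from a script. Its argument "plan" is a list of rows, each an object of numbers: "x", "y", "z": the shift along the tool's x, y, z in mm; "rx", "ry", "rz": the turn, a rotation vector about the tool's x, y, z in rad. A call has 1 to 10 rows; each row shifts and turns the commanded pose from where the row before left it, along the tool's axes as they then stand; what a row does not reach is not made up. A row lasts 1/10 s, in which the tool goes at most 50 mm and 8.59 degrees, less where a joint would pass 70% of its speed; a pose out of reach is approached as far as the arm can. A call is refused whole if a number of a shift passes 50 or a number of a turn 0.15, either way. A call with a gripper value outside its range is refused whole. "grip" is the opening, from 0 (shut) to 1 (fully open), set as the call begins (left out, the last holds). The fingers move at their own pace and stop on an object; "squeeze" is the grip in N (left out, the last holds). Time passes only in rows, so rows that do not move let the fingers close. It gives the time, the measured TCP pose, the force, the opening and the grip force at its end, in the units of the state.
- state(): the state, without advancing time (a new reading comes with each control period).
- grab_frame(name): name is "scene" or "top" or "wrist"; returns a dict with "img" (420x560x3 uint8, red, green, blue), "z_map" (420x560 float32, mm along the optical axis (not along the pixel's ray), 0 where there is no reading), "fx", "fy", "cx", "cy" (pixels), "rvec" (rotation vector, rad) and "tvec" (3), from world to camera coordinates, as OpenCV has them. Camera axes: x right, y down, z forward; pixel columns grow to the right and rows downward; lengths in mm; the calibration is good to about 2 mm. A picture is of the moment at which its call begins.
- job_done(): hands the job in; it is judged then, once.
Trained networks look in the newest picture that a camera, given by its name, has taken for a name from the list of things; names that differ only in an ending like _2 or _b are one class to them, and where a whole thing is asked for, a point or a joint stands for the part that bears it (a point fixed in the world has none). Each returns a list of dicts, best first, with "p" (0 to 1); they miss things now and then, are a little off and sometimes report something else, mostly with a low value. They report only what shows in the picture. A call takes as long as a camera call. They do not tell look-alikes from the thing itself.
- masks_of(camera, label): "pixels" (420x560 bool, what is visible of it) and "box" ([centre column, centre row, width, height] in pixels, round what is visible of it).
- landmark_of(camera, label): "point" ([column, row] in pixels: a listed point, or the origin of a listed thing).
The state is a dict: "time_s": time; "qpos": joint angles; "qvel": joint speeds; "effort": joint torques, N m; "ee_pos": TCP position; "ee_rot": TCP orientation; "force": force on the tool from outside, world axes, zero at the start; "torque": the same for the moment, N m; "gripper_width": finger opening in mm; "gripper_force": force on a finger pad.
Only numpy, scipy, OpenCV 4.12 (cv2) and the standard library are available. Lean on these libraries where they do the work, as an engineer would, in place of code of your own. Each camera call takes 0.05 s, during which the arm holds its last target. There are 200 camera calls.

TASK

Swing the open blue upper half of the clamshell sample mould down onto its lower half, then take the red-headed locking pin from its rest and push it down through the hole in the lid's steel lug and the hole in the lower half beneath it. The rubber gasket keeps the halves a little ajar, so press the pin's collar down on the lug until the mould is fully shut, and finish like that: still gripping the pin and pressing it down, so that the halves stay shut; leave the mortar, the star-knob clamp and the blue marker where they are.

Things in the scene. Friction and masses are not known exactly. Their poses are not given: they have to be found in the camera images.
- mould: Lower half of the mould, fixed: aluminium block, 38 mm high, 90 mm wide, lug at the front. Origin on the worktop; z up, -x points from hinge to front lug. Hinge axis along its y, at x = +71 mm, z = 40 mm. Pin hole vertical, 13 mm wide, 2 mm chamfer, open right down, at x = -64 mm, y = 0. On top a black rubber gasket round a brass specimen rod.
- lid (a joint): Angle of the blue upper half: 0 fully shut, positive open; starts at 0.8 to 1.35. A friction hinge (0.28 N m) keeps it where it is left. Pushed down and let go, it lies ajar on the gasket at about 0.03 (4 mm at the lug); shutting it fully takes 5 to 6 N at the lug, and it springs partly open (about 0.02) when let go.
- lid_hinge (a point): Point on the hinge axis, mid-width. The blue upper half swings about it: a plate 86 mm wide, from 12 to 114 mm from the axis, 18 mm thick (underside level with the axis), then a steel lug 50 mm wide, 14 mm thick, out to 155 mm from the axis. Its outer face is flat and free to push on.
- lid_hole (a point): Centre of the mouth of the hole in the lid's steel lug, on the outer face; it moves with the lid. 135 mm from the hinge axis. Hole 13 mm wide, 14 mm deep, 2 mm chamfer. With the lid shut it is 54 mm above the worktop, directly over the hole in the lower half.
- mould_hole (a point): Centre of the mouth of the hole in the lower half's front lug, 38 mm above the worktop.
- pin: Locking pin, loose, upright in its rest. Origin at the foot, z up along it: steel shank 10 mm thick, 46 mm long, tapered at the foot; collar 26 mm wide at 46 to 51 mm; red round grip 18 mm wide at 51 to 87 mm. In the rest its foot is 4 mm above the worktop. With the mould shut and the collar on the lug, the foot is 8 mm above the worktop.
- pin_grip (a point): Middle of the pin's red grip, 72 mm above the foot.
- pin_rest: Fixed grey block 52 x 52 x 50 mm on a dark plate, with a vertical 14 mm hole in its middle that holds the pin; the pin's collar lies on its top. Origin on the worktop at its centre. It stands to the left or the right of the mould.
- mortar: White porcelain mortar, 82 mm wide, 44 mm high, loose bystander on the other side of the mould; origin at its underside.
- jar_clamp_4: Jar clamp with star knob, 54 x 79 x 64 mm, loose bystander; origin at its underside.
- marker_blue: Blue marker lying on the worktop, 140 mm long, loose bystander.
There are look-alikes about, which are no part of the job. There is more than one size of the mould; the one meant has the size given above.

How it is judged:
By the outcome, as a careful person would: the job done as asked, in the order asked, and still so for the second after the job is handed in, while the arm keeps its last pose, push and grip.
It also fails if it takes over 58 s, if anything falls off the work surface, if the arm or the gripper's body presses on something with over 40 N, if the wrist force passes 120 N, or if a joint passes its speed limit or range.

## Working session

There is one attempt and no reset: what is moved stays moved. The work goes in short steps, Python scripts to look and compute and a tool call to move; the robot and the scene stay as the last step left them, time stands still between calls to the robot, and variables do not carry over. Pictures are saved under pics/ and viewed, at most 10 in all, crops included, and the job is handed in when it is done.

Besides the shell and the picture viewer there is one more tool, called after "Call:" as a command line: name --argument value ..., lists and objects as JSON in quotes. move_arm: Moves the arm, as the interface text tells. Its arguments: {"type":"object","properties":{"plan":{"type":"array","items":{"type":"object","properties":{"x":{"type":"number"},"y":{"type":"number"},"z":{"type":"number"},"rx":{"type":"number"},"ry":{"type":"number"},"rz":{"type":"number"}}}},"grip":{"type":"number"},"squeeze":{"type":"number"}},"required":["plan"]}

```bash
mkdir -p pics
cat > h.py <<'E'
import numpy as np, cv2
from workcell import *
def cam(n):
    f=grab_frame(n); f['R']=cv2.Rodrigues(np.array(f['rvec'],float))[0]; f['t']=np.array(f['tvec'],float).ravel(); return f
def ray(f,p):
    d=np.array([(p[0]-f['cx'])/f['fx'],(p[1]-f['cy'])/f['fy'],1.0]); return -f['R'].T@f['t'], f['R'].T@d
def at_z(f,p,z):
    o,d=ray(f,p); return o+d*(z-o[2])/d[2]
def dep(f,p,r=0):
    u,v=int(round(p[0])),int(round(p[1])); z=f['z_map'][max(0,v-r):v+r+1,max(0,u-r):u+r+1]; z=z[z>0]
    o,d=ray(f,p); return o+d*np.median(z) if len(z) else None
def cloud(f,m):
    v,u=np.nonzero(m&(f['z_map']>0)); z=f['z_map'][v,u]
    c=np.stack([(u-f['cx'])/f['fx']*z,(v-f['cy'])/f['fy']*z,z],1); return (c-f['t'])@f['R']
E
python3 - <<'E'
from h import *
np.set_printoptions(precision=1,suppress=True)
print(pinch_z if not callable(pinch_z) else pinch_z(), state())
for n in('scene','top'):
    f=cam(n); cv2.imwrite(f'pics/{n}0.png',f['img'][:,:,::-1])
    for l in('mould','lid_hinge','lid_hole','mould_hole','pin','pin_grip','pin_rest','mortar','jar_clamp_4','marker_blue'):
        for r in landmark_of(n,l)[:3]: print(n,l,round(r['p'],2),np.array(r['point']),dep(f,r['point'],1))
    for l in('mould','lid','pin','pin_rest'):
        for r in masks_of(n,l)[:3]:
            c=cloud(f,r['pixels']); print(n,'mask',l,round(r['p'],2),np.array(r['box']),np.percentile(c,[2,50,98],axis=0).ravel() if len(c) else 0)
E
```

```text
18.8 {'time_s': 0.0, 'qpos': array([-64.3,  18.4,  89.7,  -0. ,  72. ,  -1.1]), 'qvel': array([-0.1,  0. , -0. ,  0. ,  0.1,  0. ]), 'effort': array([ -0. , -41.2, -23.2,   0.1,   0. ,  -0. ]), 'ee_pos': array([ 259.1, -512.8,  213.1]), 'ee_rot': array([-179.9,   -0. ,   26.8]), 'force': array([-0.7,  1.5, -0.4]), 'torque': array([0. , 0.1, 0. ]), 'gripper_force': 0.0, 'gripper_width': 91.02674561942085}
scene mould 0.75 [265.5 229.9] [529.   10.1  20.1]
scene mould 0.69 [213.8 256.6] [584.2 168.4  20.6]
scene lid_hinge 0.75 [242.  210.5] [585.5  27.4  72.5]
scene lid_hinge 0.7 [189.8 246.1] [647.6 172.4  34.8]
scene lid_hole 0.97 [259.  170.2] [549.3  -2.7 178.2]
scene lid_hole 0.92 [236.9 241.5] [551.2 115.8  40.7]
scene mould_hole 0.81 [232.  244.9] [555.4 131.7  39.3]
scene mould_hole 0.79 [295.7 215.7] [475.4 -59.6  38.5]
scene mould_hole 0.7 [319.8 177.4] [ 530.7 -379.8    1.9]
scene pin_grip 0.62 [317.1 173.1] [ 483.9 -230.    88.2]
scene pin_rest 0.96 [315.8 200.1] [ 477.  -207.9   13.1]
scene mortar 0.83 [249.2 295.3] [436.3 265.8  29.1]
scene mortar 0.52 [269.1 228.5] [519.
[... 1774 characters left out ...]
1 -196.4   57.4]
top marker_blue 0.62 [421.1 238.7] [ 450.6 -350.6   12.9]
top mask mould 0.76 [276.9 197.8  50.   86.4] [458.2 -78.   12.5 542.2 -33.4  40.3 609.2  17.1 184.2]
top mask mould 0.6 [204.6 175.1  45.3  52.9] [539.  100.1   3.4 593.7 137.9  41.1 649.5 185.8  46.3]
top mask lid 0.74 [274.1 171.7  47.5  30.8] [541.2 -59.8  39.  574.5 -20.6 145.8 619.9  24.  185.9]
top mask lid 0.69 [205.5 175.4  39.4  49.5] [542.8 103.   28.2 594.9 139.   41.6 644.4 181.2  46.3]
top mask pin 0.68 [372.6 221.9  14.   10.9] [ 473.5 -237.6   53.   480.2 -227.7   84.7  490.1 -221.    93.8]
top mask pin_rest 0.82 [367.3 223.8  44.4  39.7] [ 443.5 -266.8    2.5  475.7 -222.3   47.   519.7 -191.5   53.8]
```

View pics/scene0.png

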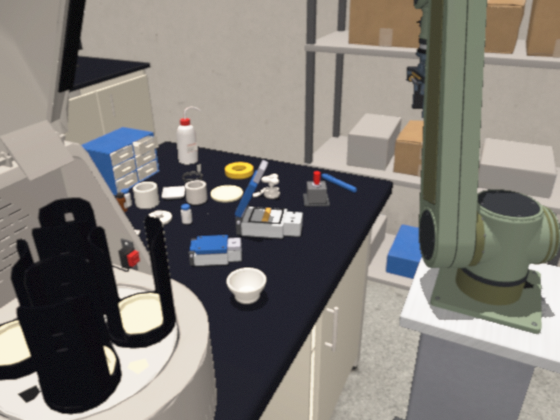

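View pics/top0.png

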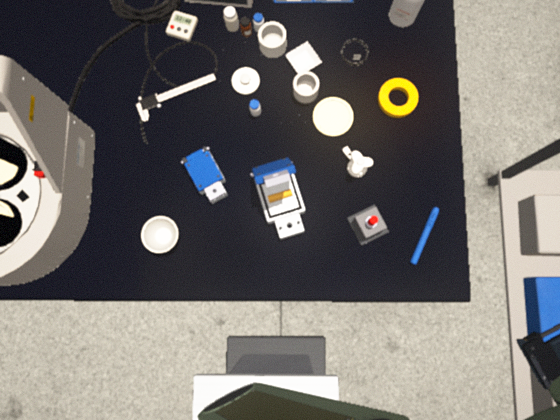

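The scene shows the open mould at (265,215) with its blue lid up at (250,190) and the red pin in its rest at (317,185). The top view shows the mould at (280,200) with its lug hole near (287,226), the pin at (373,221), a smaller shut look-alike mould at (207,175) and the mortar at (160,235).

Run:
```python
from h import *
np.set_printoptions(precision=2,suppress=True)
f=cam('top')
m=max(masks_of('top','mould'),key=lambda r:(abs(r['box'][0]-277)<15)*r['p'])['pixels']
m=cv2.dilate(m.astype(np.uint8),np.ones((5,5)))>0
c=cloud(f,m); b=c[(c[:,2]>25)&(c[:,2]<46)]
print('block rect',cv2.minAreaRect(b[:,:2].astype(np.float32)),len(b))
l=max(masks_of('top','lid'),key=lambda r:(abs(r['box'][0]-275)<15)*r['p'])['pixels']
c2=cloud(f,l); c2=c2[c2[:,2]>60]
for k in range(3):
    mu=c2.mean(0); U,S,V=np.linalg.svd(c2-mu,full_matrices=False); d=abs((c2-mu)@V[2]); c2=c2[d<max(3,1.5*np.median(d))]
print('lid plane',mu,V,len(c2),np.percentile(c2,[2,98],axis=0))
i=cv2.resize(f['img'][130:250,220:400],None,fx=4.4,fy=4.4,interpolation=cv2.INTER_CUBIC); cv2.imwrite('pics/t1.png',i[:,:,::-1])
```

```text
block rect ((532.552001953125, -32.961463928222656), (158.26138305664062, 93.65298461914062), 17.66802215576172) 1805
lid plane [580.98 -19.31 132.72] [[-0.46 -0.15  0.87]
 [ 0.3  -0.95 -0.01]
 [ 0.83  0.26  0.49]] 502 [[546.95 -55.71  73.15]
 [616.03  21.76 186.51]]
```

View pics/t1.png

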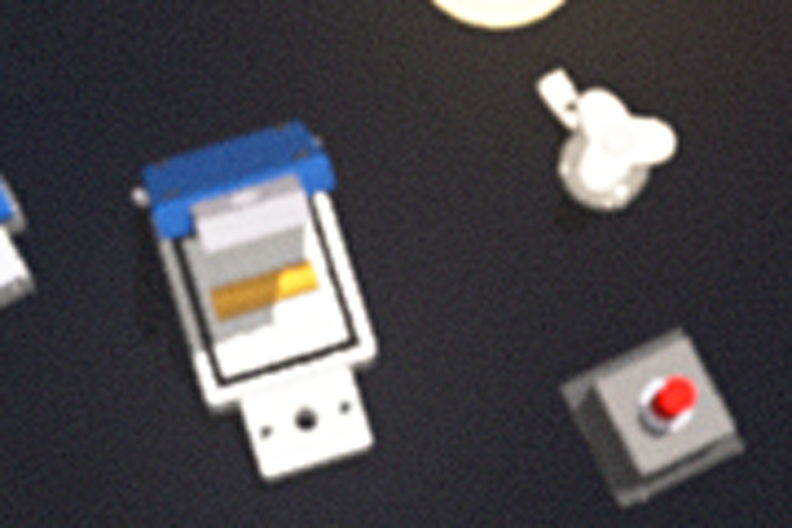

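The crop shows the lug hole at about (306,418), which is full-frame (289.5,225). The mould yaw is about 17.5° and the lid is open about 1.06 rad. I'm moving behind the lid with the fingers shut.

Call:
move_arm --plan '[{"z": -10, "rz": 0.081}, {"z": -10, "rz": 0.081}, {"x": 35, "y": -26}, {"x": 35, "y": -27}, {"x": 35, "y": -27}, {"x": 35, "y": -27}, {"x": 35, "y": -27}, {"x": 35, "y": -27}, {"x": 35, "y": -27}, {"x": 35, "y": -27}]' --grip 0

```text
schema error: expected keys x, y, z, rx, ry, rz
```

Call:
move_arm --plan '[{"x": 35, "y": -27}, {"x": 35, "y": -27}, {"x": 35, "y": -27}, {"x": 35, "y": -27}, {"x": 35, "y": -26}, {"x": 35, "y": -26}, {}, {}]'

```text
schema error: expected keys x, y, z, rx, ry, rz
```

Call:
move_arm --plan '[{"x": 0, "y": 0, "z": -10, "rx": 0, "ry": 0, "rz": 0.081}, {"x": 0, "y": 0, "z": -10, "rx": 0, "ry": 0, "rz": 0.081}, {"x": 35, "y": -26, "z": 0, "rx": 0, "ry": 0, "rz": 0}, {"x": 35, "y": -27, "z": 0, "rx": 0, "ry": 0, "rz": 0}, {"x": 35, "y": -27, "z": 0, "rx": 0, "ry": 0, "rz": 0}, {"x": 35, "y": -27, "z": 0, "rx": 0, "ry": 0, "rz": 0}, {"x": 35, "y": -27, "z": 0, "rx": 0, "ry": 0, "rz": 0}, {"x": 35, "y": -27, "z": 0, "rx": 0, "ry": 0, "rz": 0}, {"x": 35, "y": -27, "z": 0, "rx": 0, "ry": 0, "rz": 0}, {"x": 35, "y": -27, "z": 0, "rx": 0, "ry": 0, "rz": 0}]' --grip 0

```text
time_s: 2.65
ee_pos: [462.4, -222.3, 234.2]
ee_rot: [180.0, -0.0, 17.5]
force: [1.0, -0.7, 0.6]
gripper_width: 13.9
gripper_force: 0.0
```

Call:
move_arm --plan '[{"x": 35, "y": -27, "z": 0, "rx": 0, "ry": 0, "rz": 0}, {"x": 35, "y": -27, "z": 0, "rx": 0, "ry": 0, "rz": 0}, {"x": 35, "y": -27, "z": 0, "rx": 0, "ry": 0, "rz": 0}, {"x": 35, "y": -27, "z": 0, "rx": 0, "ry": 0, "rz": 0}, {"x": 35, "y": -27, "z": 0, "rx": 0, "ry": 0, "rz": 0}, {"x": 35, "y": -27, "z": 0, "rx": 0, "ry": 0, "rz": 0}, {"x": 0, "y": 0, "z": 0, "rx": 0, "ry": 0, "rz": 0}, {"x": 0, "y": 0, "z": 0, "rx": 0, "ry": 0, "rz": 0}]'

```text
time_s: 3.45
ee_pos: [613.1, -5.6, 233.4]
ee_rot: [180.0, 0.1, 17.6]
force: [0.0, 0.8, -1.0]
gripper_width: 0.5
gripper_force: 0.0
```

Call:
move_arm --plan '[{"x": 0, "y": 0, "z": 32, "rx": 0, "ry": 0, "rz": 0}, {"x": 0, "y": 0, "z": 31, "rx": 0, "ry": 0, "rz": 0}, {"x": -20, "y": 0, "z": 0, "rx": 0, "ry": 0, "rz": 0}, {"x": -15, "y": 0, "z": 0, "rx": 0, "ry": 0, "rz": 0}, {"x": -10, "y": 0, "z": 0, "rx": 0, "ry": 0, "rz": 0}, {"x": -10, "y": 0, "z": 0, "rx": 0, "ry": 0, "rz": 0}, {"x": -9, "y": 0, "z": 4, "rx": 0, "ry": 0, "rz": 0}, {"x": -8, "y": 0, "z": 6, "rx": 0, "ry": 0, "rz": 0}]'

```text
time_s: 4.25
ee_pos: [544.1, -28.5, 161.4]
ee_rot: [179.9, -0.1, 17.5]
force: [1.4, -0.5, 0.8]
gripper_width: 0.7
gripper_force: 0.8
```

Run:
```python
from h import *
f=cam('scene'); i=cv2.resize(f['img'][120:270,190:340],None,fx=4,fy=4,interpolation=cv2.INTER_CUBIC); cv2.imwrite('pics/s1.png',i[:,:,::-1]); print(state()['force'])
```

```text
[-1.17104755 -0.56127663  0.71701605]
```

View pics/s1.png

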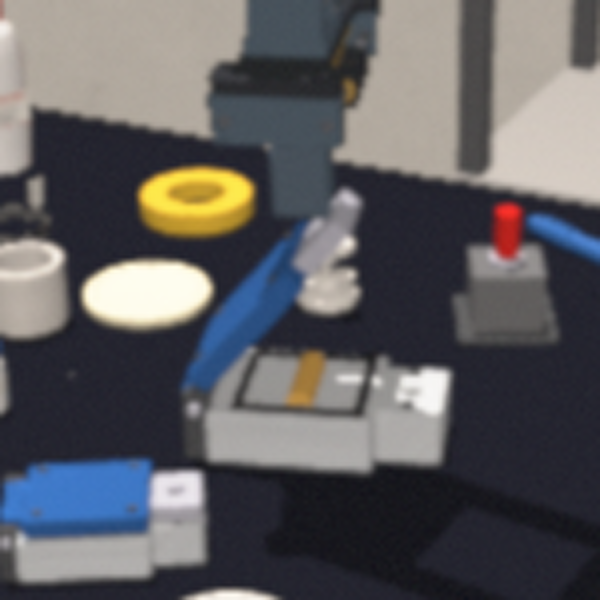

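The crop shows the fingertips at (300,210) behind the lug at (330,225), and the lid has started to swing. I'll follow the arc down.

Call:
move_arm --plan '[{"x": -11, "y": 0, "z": 9, "rx": 0, "ry": 0, "rz": 0}, {"x": -11, "y": 0, "z": 10, "rx": 0, "ry": 0, "rz": 0}, {"x": -9, "y": 0, "z": 11, "rx": 0, "ry": 0, "rz": 0}, {"x": -9, "y": 0, "z": 11, "rx": 0, "ry": 0, "rz": 0}, {"x": -7, "y": 0, "z": 12, "rx": 0, "ry": 0, "rz": 0}, {"x": -7, "y": 0, "z": 13, "rx": 0, "ry": 0, "rz": 0}, {"x": -4, "y": 0, "z": 10, "rx": 0, "ry": 0, "rz": 0}, {"x": -3, "y": 0, "z": 10, "rx": 0, "ry": 0, "rz": 0}, {"x": -2, "y": 0, "z": 7, "rx": 0, "ry": 0, "rz": 0}, {"x": -1, "y": 0, "z": 6, "rx": 0, "ry": 0, "rz": 0}]'

```text
time_s: 5.3
ee_pos: [482.7, -47.2, 61.3]
ee_rot: [-180.0, 0.1, 17.5]
force: [-1.9, 0.1, 1.0]
gripper_width: 0.4
gripper_force: 0.9
```

Call:
move_arm --plan '[{"x": 0, "y": 0, "z": 3, "rx": 0, "ry": 0, "rz": 0}, {"x": 0, "y": 0, "z": 2, "rx": 0, "ry": 0, "rz": 0}, {"x": 0, "y": 0, "z": 0, "rx": 0, "ry": 0, "rz": 0}]'

```text
time_s: 5.6
ee_pos: [482.1, -47.3, 56.6]
ee_rot: [-180.0, 0.2, 17.5]
force: [-4.4, -1.4, -0.3]
gripper_width: 0.6
gripper_force: 2.2
```

Call:
move_arm --plan '[{"x": 0, "y": 0, "z": -30, "rx": 0, "ry": 0, "rz": 0}, {"x": 0, "y": 0, "z": -45, "rx": 0, "ry": 0, "rz": 0}, {"x": 0, "y": 0, "z": -45, "rx": 0, "ry": 0, "rz": 0}, {"x": 0, "y": 0, "z": -20, "rx": 0, "ry": 0, "rz": 0}, {"x": 0, "y": 0, "z": 0, "rx": 0, "ry": 0, "rz": 0}, {"x": 0, "y": 0, "z": 0, "rx": 0, "ry": 0, "rz": 0}]' --grip 0.6

```text
time_s: 6.2
ee_pos: [483.7, -47.0, 196.9]
ee_rot: [180.0, -0.1, 17.5]
force: [-0.7, -1.0, -1.1]
gripper_width: 45.6
gripper_force: 0.0
```

Run:
```python
from h import *
np.set_printoptions(precision=1,suppress=True)
s=state();print(s['ee_pos'],s['ee_rot'],s['force'])
for n in('wrist','top'):
    f=cam(n); cv2.imwrite(f'pics/{n}2.png',f['img'][:,:,::-1])
    for l in('lid_hole','lid_hinge','mould','pin_grip'):
        for r in landmark_of(n,l)[:2]: print(n,l,round(r['p'],2),np.array(r['point']),dep(f,r['point'],3),at_z(f,r['point'],58 if l!='pin_grip' else 76))
    for r in masks_of(n,'lid')[:2]:
        c=cloud(f,r['pixels']);print('lid',np.array(r['box']),np.percentile(c,[2,50,98],axis=0).ravel())
f=cam('wrist');print(-f['R'].T@f['t'])
```

```text
[483.7 -47.  196.9] [180.   -0.1  17.5] [-0.7 -1.  -1.1]
wrist lid_hole 0.92 [278.8 206.5] [474.8 -53.9  22.3] [483.2 -50.9  58. ]
wrist lid_hole 0.66 [144.5  87.4] [558.8 121.   38.2] [558.7 112.3  58. ]
wrist lid_hinge 0.71 [410.5 235.6] [ 494.4 -207.1   50.7] [ 495.8 -202.9   58. ]
wrist lid_hinge 0.67 [279.   79.5] [606.4 -11.9  52.9] [605.6 -12.1  58. ]
wrist mould 0.75 [146.   49.6] [594.  123.9  43.2] [592.3 117.2  58. ]
wrist mould 0.71 [278.3 148.3] [542.7 -31.4  60. ] [542.6 -31.5  58. ]
wrist pin_grip 0.58 [439.7 257.8] [ 488.7 -224.3   89. ] [ 485.5 -233.5   76. ]
lid [128.1  54.4  87.9 108.7] [546.8 100.5  33.9 594.9 133.8  42.9 632.4 177.1  44.8]
lid [278.6 148.4  89.1 155.4] [466.2 -76.1  51.8 549.3 -32.5  59.4 612.5  14.8  61.5]
top lid_hole 0.81 [213.4 189.3] [559.8 120.4  38. ] [555.8 117.2  58. ]
top lid_hole 0.52 [288.7 223.9] [478.2 -50.6  58.8] [478.3 -50.6  58. ]
top lid_hinge 0.67 [194.1 155.5] [638.9 166.9  38.5] [633.5 162.9  58. ]
top mould 0.65 [205.8 177. ] [587.5 137.9  41.9] [583.8 135.   58. ]
top pin_grip 0.44 [370.5 221.1] [ 481.1 -225.9   83.4] [ 482.1 -227.    76. ]
lid [206.2 177.1  39.2  46.5] [544.4 103.1  35.4 596.5 139.6  41.8 643.4 178.7  46.8]
[556.6 -25.3 368.4]
```

View pics/wrist2.png

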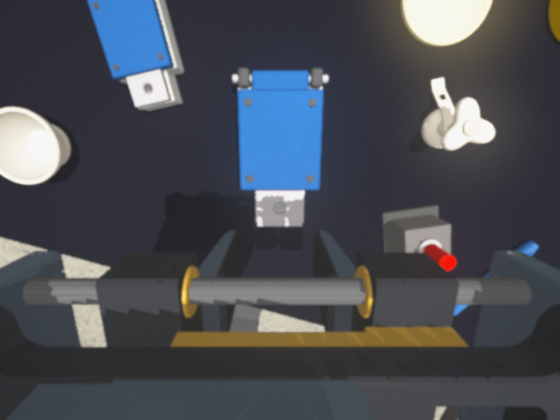

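The wrist view shows the lid shut flat with its lug hole at (279,208), and the pin at (440,258). Next I'll move above the pin.

Call:
move_arm --plan '[{"x": -15, "y": 42, "z": 0, "rx": 0, "ry": 0, "rz": 0}, {"x": -15, "y": 43, "z": 0, "rx": 0, "ry": 0, "rz": 0}, {"x": -14, "y": 43, "z": 0, "rx": 0, "ry": 0, "rz": 0}, {"x": -14, "y": 43, "z": 0, "rx": 0, "ry": 0, "rz": 0}, {"x": 0, "y": 0, "z": 25, "rx": 0, "ry": 0, "rz": 0}, {"x": 0, "y": 0, "z": 22, "rx": 0, "ry": 0, "rz": 0}, {"x": 0, "y": 0, "z": 0, "rx": 0, "ry": 0, "rz": 0}, {"x": 0, "y": 0, "z": 0, "rx": 0, "ry": 0, "rz": 0}]'

```text
time_s: 7.65
ee_pos: [479.7, -227.7, 150.2]
ee_rot: [-180.0, 0.0, 17.5]
force: [0.3, 0.3, 0.8]
gripper_width: 54.9
gripper_force: 0.0
```

Run:
```python
from h import *
np.set_printoptions(precision=1,suppress=True)
s=state();print(s['ee_pos'],s['ee_rot'])
for n in('wrist','top'):
    f=cam(n); cv2.imwrite(f'pics/{n}3.png',f['img'][:,:,::-1])
    hsv=cv2.cvtColor(f['img'],cv2.COLOR_RGB2HSV); m=((hsv[...,0]<8)|(hsv[...,0]>172))&(hsv[...,1]>150)&(hsv[...,2]>70)
    nl,lab,st,ce=cv2.connectedComponentsWithStats(m.astype(np.uint8))
    for k in range(1,nl):
        if st[k,4]<30: continue
        c=cloud(f,lab==k)
        if len(c): 
            t=c[c[:,2]>86]; print(n,st[k],np.median(c,0),len(t), t.mean(0) if len(t) else 0,(t.max(0)+t.min(0))/2 if len(t) else 0)
    for l in('pin_grip','pin_rest'):
        for r in landmark_of(n,l)[:2]: print(n,l,round(r['p'],2),np.array(r['point']),at_z(f,r['point'],76 if l=='pin_grip' else 0))
    for r in masks_of(n,'pin_rest')[:1]:
        c=cloud(f,r['pixels']);c=c[(c[:,2]>46)&(c[:,2]<56)];print(cv2.minAreaRect(c[:,:2].astype(np.float32)))
```

```text
[ 479.7 -227.7  150.2] [-180.     0.    17.5]
wrist [273 204  21  28 447] [ 489.3 -231.7   91.3] 343 [ 487.2 -232.3   91.4] [ 486.8 -232.4   90.1]
wrist pin_grip 0.76 [282.2 215.2] [ 487.8 -231.5   76. ]
wrist pin_rest 0.58 [283.9 199.2] [ 486.1 -235.5    0. ]
((485.970947265625, -232.43600463867188), (52.45201110839844, 52.1922492980957), 26.031414031982422)
top [ 34 170  11   8  59] [557.  435.3 202.4] 59 [557.6 435.5 202.4] [557.2 435.7 199.4]
((535.4208984375, -33.2919921875), (161.51071166992188, 85.97535705566406), 17.313135147094727)
```

View pics/wrist3.png

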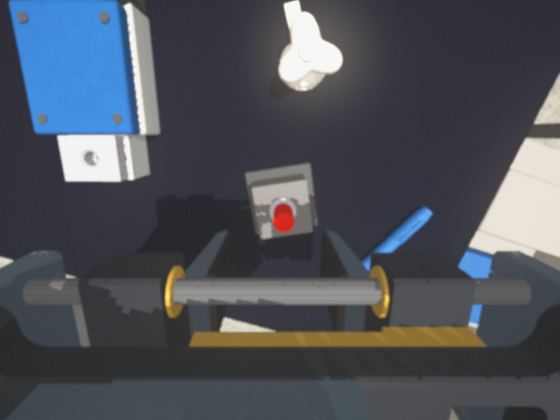

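The wrist view shows the pin's red top at (283,215), slightly right of and ahead of the finger centre. I'll shift, descend to z≈60 and grip.

Call:
move_arm --plan '[{"x": 5, "y": 6.5, "z": 0, "rx": 0, "ry": 0, "rz": 0}, {"x": 0, "y": 0, "z": 30, "rx": 0, "ry": 0, "rz": 0}, {"x": 0, "y": 0, "z": 30, "rx": 0, "ry": 0, "rz": 0}, {"x": 0, "y": 0, "z": 20, "rx": 0, "ry": 0, "rz": 0}, {"x": 0, "y": 0, "z": 10, "rx": 0, "ry": 0, "rz": 0}, {"x": 0, "y": 0, "z": 0, "rx": 0, "ry": 0, "rz": 0}, {"x": 0, "y": 0, "z": 0, "rx": 0, "ry": 0, "rz": 0}]'

```text
time_s: 8.75
ee_pos: [487.1, -232.9, 60.7]
ee_rot: [179.9, -0.1, 17.5]
force: [-0.3, -0.8, -0.1]
gripper_width: 54.5
gripper_force: 0.0
```

Call:
move_arm --plan '[{"x": 0, "y": 0, "z": 0, "rx": 0, "ry": 0, "rz": 0}, {"x": 0, "y": 0, "z": 0, "rx": 0, "ry": 0, "rz": 0}, {"x": 0, "y": 0, "z": 0, "rx": 0, "ry": 0, "rz": 0}, {"x": 0, "y": 0, "z": 0, "rx": 0, "ry": 0, "rz": 0}, {"x": 0, "y": 0, "z": 0, "rx": 0, "ry": 0, "rz": 0}, {"x": 0, "y": 0, "z": 0, "rx": 0, "ry": 0, "rz": 0}]' --grip 0 --squeeze 45

```text
time_s: 9.35
ee_pos: [486.3, -232.4, 60.2]
ee_rot: [180.0, -0.0, 17.5]
force: [0.7, 1.1, 2.2]
gripper_width: 17.3
gripper_force: 45.0
```

Call:
move_arm --plan '[{"x": 0, "y": 0, "z": -15, "rx": 0, "ry": 0, "rz": 0}, {"x": 0, "y": 0, "z": -30, "rx": 0, "ry": 0, "rz": 0}, {"x": 0, "y": 0, "z": -30, "rx": 0, "ry": 0, "rz": 0}, {"x": 5, "y": -34, "z": 0, "rx": 0, "ry": 0, "rz": 0}, {"x": 5, "y": -35, "z": 0, "rx": 0, "ry": 0, "rz": 0}, {"x": 5, "y": -35, "z": 0, "rx": 0, "ry": 0, "rz": 0}, {"x": 5, "y": -35, "z": 0, "rx": 0, "ry": 0, "rz": 0}, {"x": 6, "y": -35, "z": 0, "rx": 0, "ry": 0, "rz": 0}, {"x": 0, "y": 0, "z": 0, "rx": 0, "ry": 0, "rz": 0}, {"x": 0, "y": 0, "z": 0, "rx": 0, "ry": 0, "rz": 0}]'

```text
time_s: 10.35
ee_pos: [458.7, -58.2, 135.0]
ee_rot: [180.0, -0.0, 17.6]
force: [0.4, -0.0, -0.1]
gripper_width: 16.8
gripper_force: 45.0
```

Run:
```python
from h import *
np.set_printoptions(precision=1,suppress=True)
s=state();print(s['ee_pos'],s['ee_rot'],s['force'],s['gripper_width'])
f=cam('wrist'); np.savez('w4.npz',img=f['img'],z=f['z_map'],R=f['R'],t=f['t'],k=[f['fx'],f['fy'],f['cx'],f['cy']])
for l in('lid_hole','mould_hole','pin','pin_grip'):
    for r in landmark_of('wrist',l)[:2]: print(l,round(r['p'],2),np.array(r['point']),dep(f,r['point'],1),at_z(f,r['point'],58))
print(-f['R'].T@f['t'])
i=cv2.resize(f['img'][130:280,190:370],None,fx=4,fy=4,interpolation=cv2.INTER_CUBIC); cv2.imwrite('pics/w4.png',i[:,:,::-1])
```

```text
[458.7 -58.2 135. ] [180.   -0.   17.6] [ 0.4 -0.  -0.1] 16.759490162455077
lid_hole 0.96 [104.6  39.5] [559.5 122.8  34.1] [557.1 108.9  58. ]
lid_hole 0.56 [277.5 194.6] [475.2 -55.2  20.9] [482.6 -52.7  58. ]
mould_hole 0.89 [113.1  45.7] [556.6 112.5  39.1] [554.8 102.   58. ]
mould_hole 0.82 [275.4 191.9] [474.6 -53.2   7.2] [484.3 -50.3  58. ]
pin 0.97 [278.7 228.4] [462.9 -59.9  88.1] [453.4 -63.2  58. ]
pin_grip 0.66 [280.7 268.8] [466.6 -59.3 166.4] [416.2 -77.1  58. ]
[531.8 -36.2 306.6]
```

View pics/w4.png

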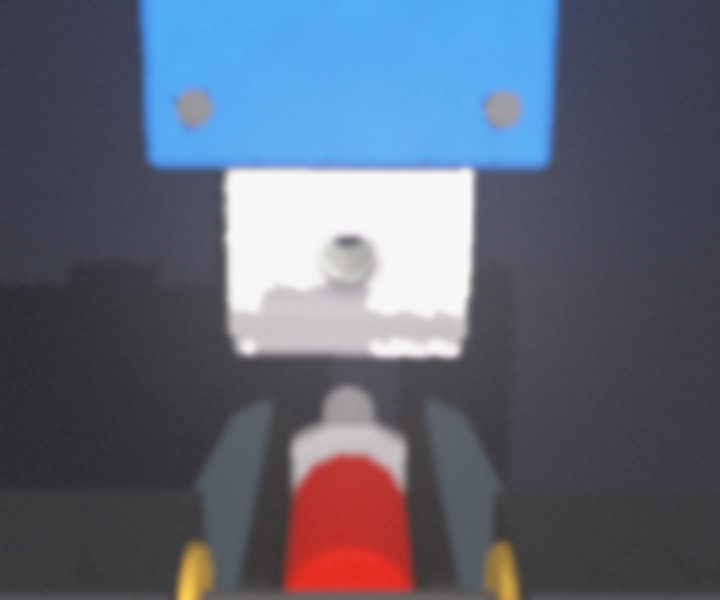

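Run:
```python
from h import *
np.set_printoptions(precision=1,suppress=True)
d=np.load('w4.npz'); f=dict(R=d['R'],t=d['t'],fx=d['k'][0],fy=d['k'][1],cx=d['k'][2],cy=d['k'][3]); print(d['k'])
rv=cv2.Rodrigues(f['R'])[0];K=np.array([[f['fx'],0,f['cx']],[0,f['fy'],f['cy']],[0,0,1]])
a=np.linspace(0,6.28,60)
def circ(x,y,z,r):
    p=cv2.projectPoints(np.stack([x+r*np.cos(a),y+r*np.sin(a),0*a+z],1),rv,f['t'],K,None)[0][:,0]
    q=(p-[190,130]+.5)*4-.5; return np.r_[q.min(0),q.max(0)]
for n,z,r in(('foot3',79,3),('shank5@83',83,5),('shank5@87',87,5),('collarbot',125,13),('collartop',130,13),('griptop',166,9)): print(n,circ(458.7,-58.2,z,r))
for z in(54,58): print('hole',z,at_z(f,(276.9,194.6),z))
print('holecirc17',circ(483,-51.3,58,8.5))
g=cv2.cvtColor(d['img'],cv2.COLOR_RGB2GRAY)
print(g[218:244,277]); print('hole col',g[182:206,277]); print('hole row',g[195,262:292]); print('shank row',g[232,265:290]); print('collar row',g[242,258:298])
```

```text
[291.6 291.6 276.7 213.3]
foot3 [327.2 383.3 356.4 411. ]
shank5@83 [317.  380.  366.4 426.8]
shank5@87 [316.5 386.1 366.7 433.7]
collarbot [262.9 411.3 418.  555.5]
collartop [260.7 421.6 419.8 569. ]
griptop [271.3 542.9 405.9 664.4]
hole 54 [481.6 -52.5  54. ]
hole 58 [482.4 -52.2  58. ]
holecirc17 [306.7 217.2 384.9 294.1]
[153 114  90  85  86  84  85  93 118 145 157 160 159 160 160 159 159 164
 179 194 198 198 196 194 181 153]
hole col [247 247 247 247 246 240 212 149 116 140 167 179 183 186 187 188 195 198
 186 173 174 184 193 197]
hole row [247 247 247 247 247 246 243 237 232 225 215 206 202 199 192 186 181 178
 177 178 182 196 217 235 244 247 247 247 247 247]
shank row [ 68  68  69  70  76 101 133 150 154 157 157 159 160 159 157 155 151 142
 117  93  82  81  79  78  76]
collar row [ 65  64  65  74 112 160 187 196 197 197 197 196 196 195 191 188 182 179
 179 181 182 181 181 183 187 191 194 195 195 194 193 190 174 132  88  69
  66  65  68  74]
```

The crop shows the lid's hole at (349,262) and the pin's foot at (348,387), so they line up sideways. The pin has to go about 25.5 mm forward before it goes down.

Call:
move_arm --plan '[{"x": 13, "y": 0.3, "z": 0, "rx": 0, "ry": 0, "rz": 0}, {"x": 12.5, "y": 0, "z": 0, "rx": 0, "ry": 0, "rz": 0}, {"x": 0, "y": 0, "z": 8, "rx": 0, "ry": 0, "rz": 0}, {"x": 0, "y": 0, "z": 8, "rx": 0, "ry": 0, "rz": 0}, {"x": 0, "y": 0, "z": 5, "rx": 0, "ry": 0, "rz": 0}, {"x": 0, "y": 0, "z": 3, "rx": 0, "ry": 0, "rz": 0}, {"x": 0, "y": 0, "z": 3, "rx": 0, "ry": 0, "rz": 0}, {"x": 0, "y": 0, "z": 0, "rx": 0, "ry": 0, "rz": 0}]'

```text
time_s: 11.4
ee_pos: [482.7, -51.2, 107.6]
ee_rot: [-180.0, 0.0, 17.5]
force: [-0.8, -0.0, 0.2]
gripper_width: 17.0
gripper_force: 45.0
```

Call:
move_arm --plan '[{"x": 0, "y": 0, "z": 3, "rx": 0, "ry": 0, "rz": 0}, {"x": 0, "y": 0, "z": 2, "rx": 0, "ry": 0, "rz": 0}, {"x": 0, "y": 0, "z": 0, "rx": 0, "ry": 0, "rz": 0}]'

```text
time_s: 11.7
ee_pos: [482.6, -51.2, 102.7]
ee_rot: [-180.0, 0.0, 17.5]
force: [-0.0, -0.8, -0.7]
gripper_width: 17.0
gripper_force: 45.0
```

Call:
move_arm --plan '[{"x": 0, "y": 0, "z": 4, "rx": 0, "ry": 0, "rz": 0}, {"x": 0, "y": 0, "z": 4, "rx": 0, "ry": 0, "rz": 0}, {"x": 0, "y": 0, "z": 3, "rx": 0, "ry": 0, "rz": 0}, {"x": 0, "y": 0, "z": 3, "rx": 0, "ry": 0, "rz": 0}, {"x": 0, "y": 0, "z": 0, "rx": 0, "ry": 0, "rz": 0}]'

```text
time_s: 12.2
ee_pos: [482.6, -51.2, 88.3]
ee_rot: [-180.0, 0.1, 17.5]
force: [-1.0, 0.8, -1.7]
gripper_width: 17.4
gripper_force: 45.0
```

Call:
move_arm --plan '[{"x": 0, "y": 0, "z": 4, "rx": 0, "ry": 0, "rz": 0}, {"x": 0, "y": 0, "z": 4, "rx": 0, "ry": 0, "rz": 0}, {"x": 0, "y": 0, "z": 3, "rx": 0, "ry": 0, "rz": 0}, {"x": 0, "y": 0, "z": 3, "rx": 0, "ry": 0, "rz": 0}, {"x": 0, "y": 0, "z": 3, "rx": 0, "ry": 0, "rz": 0}, {"x": 0, "y": 0, "z": 0, "rx": 0, "ry": 0, "rz": 0}]' --squeeze 60

```text
time_s: 12.8
ee_pos: [482.5, -51.2, 71.3]
ee_rot: [-180.0, 0.1, 17.5]
force: [-2.2, 0.1, -1.8]
gripper_width: 16.8
gripper_force: 60.0
```

Call:
move_arm --plan '[{"x": 0, "y": 0, "z": 2, "rx": 0, "ry": 0, "rz": 0}, {"x": 0, "y": 0, "z": 2, "rx": 0, "ry": 0, "rz": 0}, {"x": 0, "y": 0, "z": 1.5, "rx": 0, "ry": 0, "rz": 0}, {"x": 0, "y": 0, "z": 0, "rx": 0, "ry": 0, "rz": 0}, {"x": 0, "y": 0, "z": 0, "rx": 0, "ry": 0, "rz": 0}]'

```text
time_s: 13.3
ee_pos: [482.6, -51.2, 66.2]
ee_rot: [-180.0, 0.1, 17.5]
force: [-5.5, 0.5, 1.1]
gripper_width: 16.8
gripper_force: 60.0
```

Call:
move_arm --plan '[{"x": 0, "y": 0, "z": 1, "rx": 0, "ry": 0, "rz": 0}, {"x": 0, "y": 0, "z": 1, "rx": 0, "ry": 0, "rz": 0}, {"x": 0, "y": 0, "z": 0, "rx": 0, "ry": 0, "rz": 0}, {"x": 0, "y": 0, "z": 0, "rx": 0, "ry": 0, "rz": 0}]'

```text
time_s: 13.7
ee_pos: [482.5, -51.2, 64.6]
ee_rot: [-180.0, 0.1, 17.5]
force: [-6.3, 0.3, 4.8]
gripper_width: 17.0
gripper_force: 60.0
```

A sideways force of −6 N has built up, so the pin is leaning on the hole wall. I'll back off along x and press further.

Call:
move_arm --plan '[{"x": -0.7, "y": 0, "z": 0.5, "rx": 0, "ry": 0, "rz": 0}, {"x": -0.5, "y": 0, "z": 0.7, "rx": 0, "ry": 0, "rz": 0}, {"x": 0, "y": 0, "z": 0.5, "rx": 0, "ry": 0, "rz": 0}, {"x": 0, "y": 0, "z": 0, "rx": 0, "ry": 0, "rz": 0}, {"x": 0, "y": 0, "z": 0, "rx": 0, "ry": 0, "rz": 0}]'

```text
time_s: 14.2
ee_pos: [482.4, -51.3, 64.0]
ee_rot: [180.0, -0.1, 17.5]
force: [-5.8, 2.6, 10.2]
gripper_width: 16.8
gripper_force: 60.0
```

Call:
move_arm --plan '[{"x": -0.7, "y": 0, "z": 0.5, "rx": 0, "ry": 0, "rz": 0}, {"x": 0, "y": 0, "z": 0.5, "rx": 0, "ry": 0, "rz": 0}, {"x": 0, "y": 0, "z": 0, "rx": 0, "ry": 0, "rz": 0}, {"x": 0, "y": 0, "z": 0, "rx": 0, "ry": 0, "rz": 0}, {"x": 0, "y": 0, "z": 0, "rx": 0, "ry": 0, "rz": 0}]'

```text
time_s: 14.7
ee_pos: [482.4, -51.3, 63.9]
ee_rot: [180.0, -0.2, 17.5]
force: [-7.1, 3.5, 15.4]
gripper_width: 16.5
gripper_force: 60.0
```

Run:
```python
from h import *
np.set_printoptions(precision=2,suppress=True)
for k in range(4):
    f=cam('wrist'); s=state(); print(s['ee_pos'],s['force'],s['torque'])
c=cloud(f,np.ones((420,560),bool)); u=np.array([.954,.301]); rel=c[:,:2]-[482.3,-51.8]; a=rel@u; b=rel@[-.301,.954]
m=(abs(b)<38)&(c[:,2]>45)&(c[:,2]<75)
P=m&(a>27)&(a<115); A=np.c_[a[P],np.ones(P.sum())]; print('plate slope',np.linalg.lstsq(A,c[P,2],rcond=None)[0],P.sum())
i=cv2.resize(f['img'][130:280,190:370],None,fx=4,fy=4,interpolation=cv2.INTER_CUBIC)
g=cam('scene')['img'][190:250,220:320]; g=cv2.resize(g,None,fx=6,fy=6,interpolation=cv2.INTER_CUBIC)
o=np.zeros((600,800,3),np.uint8); o[:300,:360]=cv2.resize(i,(360,300)); o[240:600,200:800]=g
cv2.imwrite('pics/w5.png',o[:,:,::-1])
```

```text
[482.37 -51.35  63.87] [-7.14  3.75 16.38] [ 0.75  1.45 -0.05]
[482.4  -51.35  63.9 ] [-7.28  3.66 16.38] [0.79 1.4  0.01]
[482.4  -51.34  63.9 ] [-7.08  4.42 15.84] [0.68 1.37 0.01]
[482.39 -51.34  63.92] [-6.95  3.7  15.4 ] [ 0.75  1.47 -0.02]
plate slope [ 0.   58.69] 19856
```

View pics/w5.png

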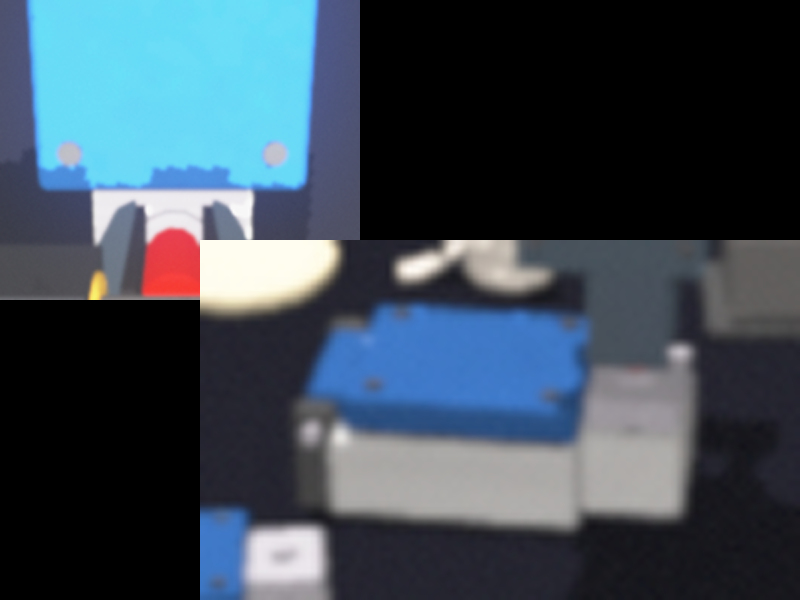

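The plate's measured slope is 0.00. The collar sits on the lug at a hard stop (z 63.9), pressed steadily with about 16 N, and the pictures show no gap between the halves. I'm handing the job in.

```bash
python3 -c "
from workcell import *
print(job_done())"
```

```text
the job is handed in; nothing more can be done
None
```

The mould is fully shut with the pin through both holes, and I handed it in at about 15 s with the arm still gripping the pin and pressing its collar down at about 16 N; the job_done call returned no verdict.

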